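# Clamp a module in the bonding press

## Robot

A 6-joint arm with a two-finger parallel gripper is mounted at the origin on a cart in front of the work surface, level with it; the furniture and walls round the work are solid. World frame = base frame: x ahead of the robot, y to its left, z up, the work surface at z = 0. Lengths are in mm, angles in rad, forces in N, time in s.
With the tool pointing down it reaches from about 325 to 875 mm from the base axis. Payload 4.4 kg.
Tool frame: the origin (TCP) lies midway between the tips of the shut fingers; the grasp point (between the pads) lies 19 mm behind it; z points along the fingers, y is the direction in which the jaws open and shut (so a half turn about z gives the same grasp; the last joint's range is limited). The gripper opens to 85 mm and grips with 20 to 120 N. Pads are 22 mm wide; open, the fingers measure 114 mm over their backs; the gripper's body (76 mm by 85 mm) begins 54 mm behind the grasp point. The pads swing forward as they close: fully open they stand 13 mm farther back than shut.
Start: joints at [0.97, 0.207, 1.542, -0, 1.393, -0.15], TCP at [250.529, 517.554, 207.682] pointing down, gripper open.
Joint ranges: [-2.73, 2.73], [-0.86, 2.22], [0.23, 2.46], [-1.11, 4.25], [0.08, 2.63], [-2.82, 2.82]. Speed limits (rad/s): [2.79, 2.79, 3.14, 3.14, 3.14, 3.14].

## Interface

Orientations are given as [roll, pitch, yaw] about the fixed x, y, z axes, in that order (R = Rz(yaw) Ry(pitch) Rx(roll)).
In Python, from station import robot gives the robot as it stands.
- The arm moves only by the shell command python3 -m pendant 'ROWS' [OPENING]. ROWS is JSON, a list of rows, each a list of 2 entries, a list of its own where there are three numbers: the shift along the tool's x, y, z in m, then the turn, a rotation vector about the tool's x, y, z in rad. A call has 1 to 10 rows; each row is the pose to reach, as a shift and turn from the pose commanded when the call began, along the tool's axes at that moment; what a row does not reach only later rows make up. A row lasts 1/8 s, in which the tool goes at most 62.5 mm and 10.7 degrees, less where a joint would pass 70% of its speed; a pose out of reach is approached as far as the arm can. A call with a gripper value outside its range is refused whole. OPENING is the opening, from -1 (shut) to 1 (fully open), so that 0 is half open, set as the call begins (- or left out, the last holds). The fingers move at their own pace and stop on an object; the grip force is fixed at half the most. Time passes only in rows, so rows that repeat a pose let the fingers close. It gives the time, the measured TCP pose, the force and the opening at its end, in the units of the state.
- robot.state(): the state, without advancing time (a new reading comes with each control period).
- robot.grab_frame(name): name is "scene" or "top" or "wrist"; returns the picture (420x560x3 uint8, red, green, blue); there is no depth.
- robot.camera_info(name): a dict with "vfov" (degrees; the focal length in pixels is half the picture's height over the tangent of half this angle, whatever the lens; pixels are square), "cx", "cy" (the principal point, pixels), "k1" (the pictures are not rectified: a ray, as slopes to the right and down, at radius r is drawn at 1 + k1 r^2 times it, then the intrinsics apply), "pose" (4x4, takes a point from camera to world coordinates); the wrist camera has in their place "T_tool_cam" (4x4, takes a point from camera to tool coordinates, whose origin is the TCP and whose axes are the flange's). Camera axes: x right, y up, looking along -z (the intrinsics and any distortion apply to the point x, -y, -z); pixel columns grow to the right and rows downward; lengths in mm; the calibration is good to about 2 mm. A picture is of the moment at which its call begins: read the wrist's pose just before it. camera_info takes no time and is no camera call.
- robot.job_done(): hands the job in, once; it reports no verdict.
The state is a dict: "clock": time; "joints": joint angles; "joint_velocities": joint speeds; "tau": joint torques, N m; "eef_pos": TCP position; "eef_rot": TCP orientation; "contact_force": force on the tool from outside, world axes, zero at the start; "ft_torque": the same for the moment, N m; "grip_width": finger opening in mm.
Only numpy, scipy, OpenCV 4.12 (cv2) and the standard library are available. Lean on these libraries where they do the work, as an engineer would, in place of code of your own. Each camera call takes 0.05 s, during which the arm holds its last target. There are 200 camera calls.

## Task

The module has just had its cover glued on and must be clamped in the bonding press while it cures. Push the module back along the plate until its long side lies flush against the fence; then press down the lock tab on the clamp carriage and, keeping it pressed, slide the carriage along its rail until the round pad stands over the middle of the module, and let the tab spring back up so that the carriage is locked there. Finally turn the knurled thumbscrew clockwise, about one and a half turns with regrips, until it is fully home on its stop and the pad holds the module; leave the roll, bottle and spool beside the press standing where they are.

Things in the scene. Friction and masses are not known exactly. Their poses are not given: they have to be found in the camera images.
- press_base: Bonding press, fixed to the bench: aluminium plate 205 (x) x 310 (y) x 12 mm, its top at z = 12 mm. Origin on the worktop; x points squarely from the plate's open front to its fence and rail, y to the left along the rail, z up. Plate x -90 to +115 mm, y -155 to +155 mm. Steel rail along y at x = +75 mm, top at z = 52 mm, on which the clamp carriage slides.
- press_home (a point): Point on the plate's top, 30 mm in front of the fence, at x = -20, y = 0, z = 12 mm of the press: a module that is home has its middle on the line through this point along the press's y. The fence is a steel strip along y with its front face at x = +10 mm, 14 mm high above the plate, y -135 to +135 mm.
- module: The work: flat closed module 88 x 60 mm, 18 to 20 mm high, black body, grey aluminium cover, 0.11 to 0.23 kg. Origin in the middle of its underside, x along its long side, z up. It starts loose on the plate, 10 to 30 mm off the fence, askew by up to 0.25 rad, 85 to 160 mm right of the screw. Home, its long side is flush on the fence, anywhere along it.
- tab_top (a point): Middle of the top of the lock tab: black ribbed plate 40 (press x) x 50 mm (press y) on the carriage between two fixed guards, 54 mm apart along the rail, 7 mm higher than the tab at rest. Top at z = 96 mm at rest; 92 mm behind the screw's axis (+x of the press). A fingertip presses it down between the guards and then pushes the carriage along, by friction or against a guard.
- lock_tab (a joint): Travel of the lock tab in m: 0 = up (it rests at 0 to 0.001), 0.010 = fully down. Sprung up: 6.5 N to start, 9 N fully down. Its brake shoe grips the rail and holds the carriage anywhere against some 25 N; with the tab beyond about 0.006 the carriage is free, and it locks again as soon as the tab is let up.
- clamp_carriage (a joint): Position of the clamp carriage along the rail in m = y of the pad and screw axis in the press frame. Range -0.101 to 0.110; starts near the left end (0.085 to 0.105). It glides easily (under 1 N) with the tab down, else locked. Aluminium block 66 mm wide, top at z = 80 mm (guards 103 mm), with an arm 30 mm wide, z 58 to 80 mm, reaching to the front; it carries the screw at x = -20 mm.
- knob_mid (a point): Middle of the thumbscrew's round knurled knob, on its vertical axis: 50 mm in diameter, 27 mm high (13.5 mm above and below this point), on a narrower collar 9 mm high. At z = 116.5 mm with the screw fully up, 106.5 mm when it is home; the arm and boss below it top out at z = 85 mm.
- thumbscrew (a joint): Angle of the thumbscrew in rad: 0 = fully up, grows as it is turned clockwise seen from above; 9.5 = fully home, the collar stopped on the boss. It sinks 6.6 mm a turn. Starts between 0 and 0.6 and stays where it is left; friction 0.05 N m. From about 5.7 rad the sprung pad bears on the module.
- press_pad: Round sprung pressure pad under the arm, 36 mm in diameter, on the screw's axis; origin in the middle of its lower face. With the screw up it hangs 5 to 6 mm over the cover of a module; with the screw home it presses with about 12 N. Over the middle of the module means within about 15 mm.
- film_roll: Bystander: roll of white film standing on end, 66 mm across, 270 mm high; origin in the middle of its foot. It stands left of the press or at its right end, in front or behind (it, the bottle and the spool swap places).
- flux_bottle: Bystander: small brown dropper bottle, 33 mm across, 102 mm high, standing; origin in the middle of its foot.
- solder_spool: Bystander: nearly empty spool standing on its flange, 63 mm across, 70 mm high; origin in the middle of its foot.
Things that resemble listed ones, but are neither listed nor needed, are in the scene too. There is more than one size of the module; the one meant has the size given above.

How it is judged:
By the outcome, as a careful person would: the job done as asked, in the order asked, and still so for the second after the job is handed in, with the robot touching nothing.
It also fails if it takes over 72 s, if anything falls off the work surface, if the arm or the gripper's body presses on something with over 40 N, if the wrist force passes 120 N, or if a joint passes its speed limit or range.

## Working session

There is one attempt and no reset: what is moved stays moved. The work goes in short steps, Python scripts to look and compute and a shell command to move; the robot and the scene stay as the last step left them, time stands still between calls to the robot, and variables do not carry over. Pictures are saved under pics/ and viewed, about 8 in all and at most 12, crops included, and the job is handed in when it is done.

```bash
mkdir -p pics; ls; python3 - <<'E'
from station import robot
import cv2
s=robot.state();print({k:s[k] for k in('clock','eef_pos','eef_rot','contact_force','grip_width')})
for n in("scene","top"):
    f=robot.grab_frame(n);cv2.imwrite(f'pics/{n}0.png',f[:,:,::-1]);i=robot.camera_info(n);print(n,i)
print(robot.camera_info("wrist"))
E
```

```text
pics
{'clock': 0.0, 'eef_pos': array([250.06004276, 516.86077638, 206.49942923]), 'eef_rot': array([-3.13929064e+00, -3.56930346e-04,  2.69078502e+00]), 'contact_force': array([-0.55066749,  0.46453902,  0.89783539]), 'grip_width': 85.10370549914802}
scene {'vfov': 52.49801394138057, 'cx': 276.4751478301782, 'cy': 210.3191703276357, 'k1': -0.13148563917651365, 'pose': array([[ 7.77318299e-01,  3.13828786e-01, -5.45241007e-01,
         1.00576728e+02],
       [-6.28974919e-01,  3.69888395e-01, -6.83793190e-01,
        -6.59258469e+02],
       [-1.29156660e-02,  8.74467877e-01,  4.84911453e-01,
         5.55512290e+02],
       [ 0.00000000e+00,  0.00000000e+00,  0.00000000e+00,
         1.00000000e+00]])}
top {'vfov': 57.7577316781421, 'cx': 286.0710464060363, 'cy': 213.78152736582447, 'k1': -0.03548082426216054, 'pose': array([[-1.26042369e-02,  9.87569406e-01, -1.56677381e-01,
         4.38049026e+02],
       [-9.99919225e-01, -1.27048867e-02,  3.59090287e-04,
        -2.95587798e+01],
       [-1.63594179e-03,  1.56669251e-01,  9.87649771e-01,
         9.50479586e+02],
       [ 0.00000000e+00,  0.00000000e+00,  0.00000000e+00,
         1.00000000e+00]])}
{'vfov': 68.81716877513188, 'cx': 273.54454390262015, 'cy': 206.83300612102494, 'k1': -0.04420143014159297, 'T_tool_cam': array([[-3.81873642e-04,  9.51256769e-01,  3.08399764e-01,
         7.74095003e+01],
       [ 9.99999655e-01,  5.90947980e-04, -5.84532727e-04,
         1.95580099e-01],
       [-7.38288931e-04,  3.08399434e-01, -9.51256666e-01,
        -1.65814188e+02],
       [ 0.00000000e+00,  0.00000000e+00,  0.00000000e+00,
         1.00000000e+00]])}
```

View pics/top0.png

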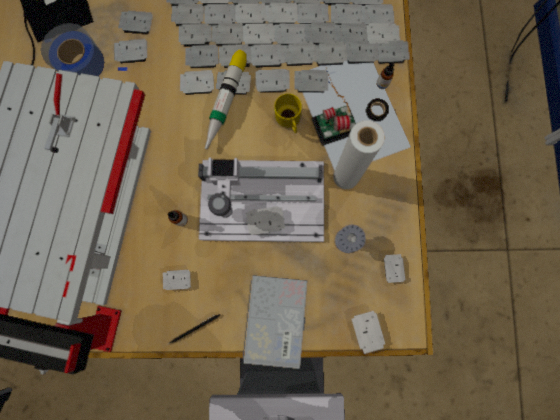

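View pics/scene0.png

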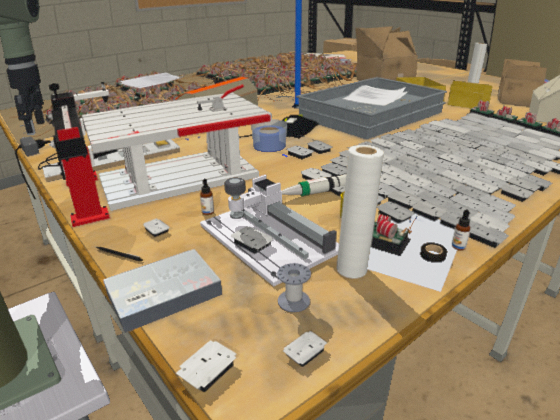

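```bash
cat > h.py <<'E'
import numpy as np,cv2
from scipy.spatial.transform import Rotation as R
from station import robot
def intr(i):
    f=210/np.tan(np.radians(i['vfov']/2)); return f
def cam(name,s=None):
    i=robot.camera_info(name)
    if name!='wrist': return i,np.array(i['pose'])
    s=s or robot.state(); T=np.eye(4);T[:3,:3]=R.from_euler('xyz',s['eef_rot']).as_matrix();T[:3,3]=s['eef_pos']
    return i,T@np.array(i['T_tool_cam'])
def ray(c,px):
    i,T=c;f=intr(i);d=np.array([(px[0]-i['cx'])/f,(px[1]-i['cy'])/f]);u=d.copy()
    for _ in range(20): u=d/(1+i['k1']*(u@u))
    v=T[:3,:3]@np.array([u[0],-u[1],-1]);return T[:3,3],v
def onz(c,px,z):
    o,v=ray(c,px);return o+v*(z-o[2])/v[2]
def proj(c,p):
    i,T=c;f=intr(i);q=T[:3,:3].T@(np.array(p,float)-T[:3,3]);u=np.array([q[0]/-q[2],-q[1]/-q[2]]);u=u*(1+i['k1']*(u@u))
    return u*f+[i['cx'],i['cy']]
E
python3 - <<'E'
import cv2
f=cv2.imread('pics/top0.png')[145:255,155:385];cv2.imwrite('pics/topc.png',cv2.resize(f,None,fx=3.45,fy=3.45,interpolation=cv2.INTER_CUBIC))
E
```

```text
(no output)
```

View pics/topc.png

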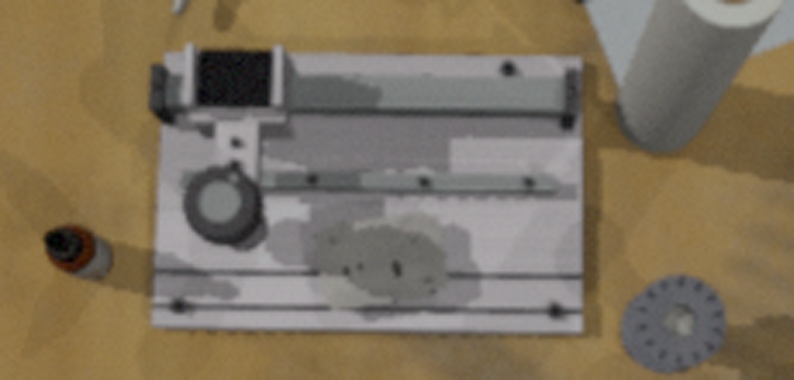

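```bash
python3 - <<'E'
from h import *
c=cam('top');k=3.45
P=lambda x,y,z:onz(c,(155+(x+.5)/k-.5,145+(y+.5)/k-.5),z).round(1)
for n,a in dict(FL=(152,328,12),FR=(582,332,12),BR=(582,57,12),fenceL=(183,188,26),fenceR=(556,192,26),slotL=(155,271,12),slotR=(581,275,12),knob=(216,203,128),mod=(385,258,31),tab=(235,79,96),bottlecap=(66,242,100),spool=(674,322,70),rollfoot=(660,135,20),railL=(185,77,52),railR=(565,78,52)).items():print(n,P(*a))
E
```

```text
FL [524.7 187.1  12. ]
FR [ 518. -121.   12.]
BR [ 721.7 -126.8   12. ]
fenceL [623.9 163.9  26. ]
fenceR [ 617.5 -103.8   26. ]
slotL [566.  185.9  12. ]
slotR [ 559.1 -121.5   12. ]
knob [593.4 121.2 128. ]
mod [570.6  18.7  31. ]
tab [684.1 115.7  96. ]
bottlecap [573.9 224.9 100. ]
spool [ 519.  -177.5   70. ]
rollfoot [ 659.9 -181.    20. ]
railL [698.8 158.7  52. ]
railR [ 694.4 -110.2   52. ]
```

```bash
python3 - <<'E'
from h import *
t=cam('top');s=cam('scene')
print(proj(t,[250,517,207]),proj(s,[250,517,207]),proj(t,[250,517,400]))
for p in [(100,215),(75,220)]:print(p,onz(s,p,0))
for p in [(105,345),(118,310),(110,210),(85,365)]:print(p,[onz(t,p,z).round() for z in(0,150,250)])
# column top in scene (65,95): height given footprint ray
for p in [(50,95),(80,140)]:
    for z in (150,200,250,300):print(p,z,onz(s,p,z).round())
E
```

```text
[  0.88667555 376.16159294] [ 38.74144322 142.27834754] [-96.17080843 410.02256544]
(100, 215) [341.01038917 415.49819664   0.        ]
(75, 220) [276.62840799 434.05914934   0.        ]
(105, 345) [array([272., 414.,   0.]), array([298., 344., 150.]), array([316., 297., 250.])]
(118, 310) [array([355., 386.,   0.]), array([368., 320., 150.]), array([377., 276., 250.])]
(110, 210) [array([604., 419.,   0.]), array([578., 349., 150.]), array([561., 301., 250.])]
(85, 365) [array([225., 461.,   0.]), array([259., 383., 150.]), array([281., 332., 250.])]
(50, 95) 150 [ 454. 1374.  150.]
(50, 95) 200 [ 411. 1123.  200.]
(50, 95) 250 [367. 873. 250.]
(50, 95) 300 [323. 622. 300.]
(80, 140) 150 [381. 631. 150.]
(80, 140) 200 [346. 471. 200.]
(80, 140) 250 [312. 312. 250.]
(80, 140) 300 [277. 153. 300.]
```

```bash
python3 - <<'E'
import cv2,numpy as np
a=cv2.imread('pics/top0.png')[270:400,0:150];b=cv2.imread('pics/scene0.png')[0:230,0:140]
a=cv2.resize(a,None,fx=2.6,fy=2.6);b=cv2.resize(b,None,fx=2.6,fy=2.6)
o=np.zeros((600,a.shape[1]+b.shape[1],3),np.uint8);o[:a.shape[0],:a.shape[1]]=a;o[:b.shape[0],a.shape[1]:]=b;cv2.imwrite('pics/beam.png',o);print(a.shape,b.shape)
E
```

```text
(338, 390, 3) (598, 364, 3)
```

View pics/beam.png

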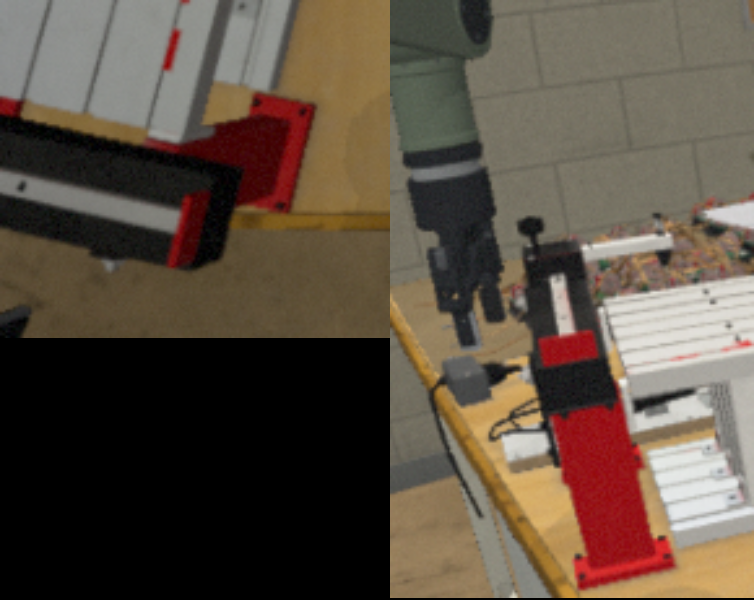

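```bash
python3 - <<'E'
from h import *
t=cam('top');s=cam('scene')
for a,b in [((92,335),(86.5,138)),((85,371),(60,144)),((118,309),(107,206)),((111,350),(72,223))]:
    o,v=ray(t,a);p,w=ray(s,b);k=np.linalg.lstsq(np.c_[v,-w],p-o,rcond=None)[0];print((o+v*k[0]).round(),(p+w*k[1]).round())
E
```

```text
[333. 324. 246.] [330. 324. 247.]
[270. 333. 246.] [270. 333. 246.]
[361. 368.  40.] [354. 371.  42.]
[263. 392.  15.] [261. 392.  16.]
```

```bash
python3 -m pendant '[[[0,0,-0.06],[0,0,0]],[[0,0,-0.12],[0,0,0]],[[0,0,-0.15],[0,0,0]],[[-0.046,-0.039,-0.15],[0,0,-0.05]],[[-0.092,-0.078,-0.15],[0,0,-0.1]],[[-0.138,-0.117,-0.15],[0,0,-0.15]],[[-0.184,-0.156,-0.15],[0,0,-0.2]],[[-0.23,-0.195,-0.15],[0,0,-0.25]],[[-0.276,-0.234,-0.15],[0,0,-0.3]],[[-0.322,-0.273,-0.15],[0,0,-0.35]]]' 0.2
```

```text
clock: 1.35
eef_pos: [421.6, 129.7, 357.4]
eef_rot: [3.141, -0.0, 3.043]
contact_force: [1.1, 0.7, -0.3]
grip_width: 51.3
```

```bash
python3 -m pendant '[[[-0.03,-0.05,0.01],[0,0,-0.04]],[[-0.064,-0.104,0.03],[0,0,-0.08]],[[-0.064,-0.104,0.09],[0,0,-0.08]],[[-0.064,-0.104,0.15],[0,0,-0.08]],[[-0.064,-0.104,0.207],[0,0,-0.08]],[[-0.064,-0.104,0.207],[0,0,-0.08]]]'
python3 - <<'E'
from h import *
s=robot.state();f=robot.grab_frame('wrist');cv2.imwrite('pics/w1.png',f[:,:,::-1]);print(s['eef_pos'],s['eef_rot']);np.save('s1.npy',s,allow_pickle=True)
E
```

```text
clock: 2.1
eef_pos: [469.3, 22.3, 145.5]
eef_rot: [3.14, -0.013, 3.121]
contact_force: [0.2, 1.0, -0.1]
grip_width: 51.2
[469.27570482  22.28030457 145.47582072] [ 3.14002897 -0.01326996  3.12062649]
```

View pics/w1.png

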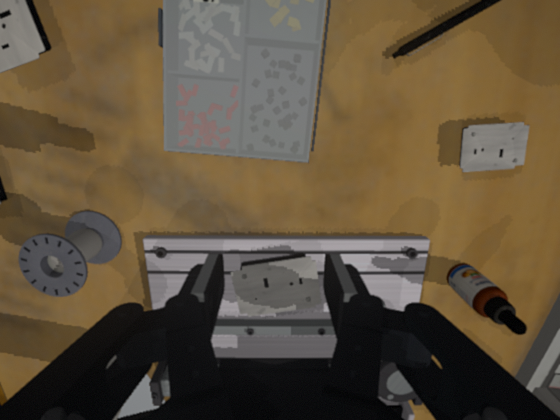

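```bash
python3 - <<'E'
from h import *
f=cv2.imread('pics/w1.png')[225:345,130:440];cv2.imwrite('pics/w1c.png',cv2.resize(f,None,fx=2.58,fy=2.58,interpolation=cv2.INTER_CUBIC))
s=np.load('s1.npy',allow_pickle=True).item();c=cam('wrist',s)
for n,p,z in [('FLplate',(430,238),12),('FRplate',(145,238),12),('front edge a',(242,268),31),('b',(306,256),31)]:print(n,onz(c,p,z).round(1))
E
```

```text
FLplate [525.8 188.9  12. ]
FRplate [ 518.9 -116.1   12. ]
front edge a [546.2 -11.9  31. ]
b [534.   53.6  31. ]
```

View pics/w1c.png

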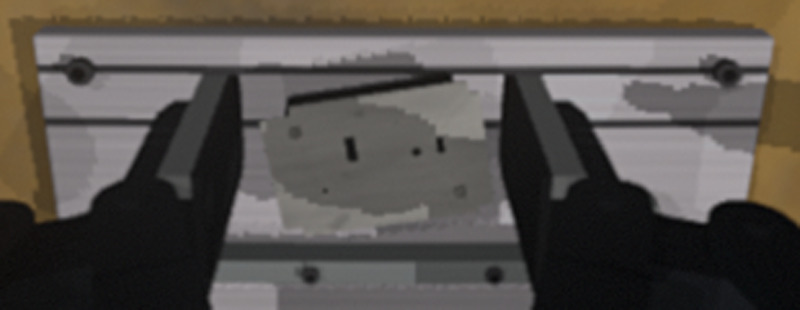

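```bash
python3 -m pendant '[[[-0.02,-0.001,0.04],[0,0,0]],[[-0.03,-0.001,0.09],[0,0,0]],[[-0.03,-0.001,0.12],[0,0,0]],[[-0.03,-0.001,0.134],[0,0,0]],[[-0.03,-0.001,0.134],[0,0,0]],[[-0.03,-0.001,0.134],[0,0,0]]]'
python3 - <<'E'
from h import *
f=robot.grab_frame('wrist');cv2.imwrite('pics/w2.png',f[:,:,::-1]);print(robot.state()['joints'])
E
```

```text
clock: 2.9
eef_pos: [506.9, 19.8, 19.0]
eef_rot: [-3.141, 0.004, 3.121]
contact_force: [0.0, -0.6, 0.1]
grip_width: 51.5
[-1.31828369e-01  3.06551474e-01  1.85945981e+00 -4.10282636e-06
  9.71263815e-01 -1.68190722e+00]
```

```bash
python3 -m pendant '[[[-0.006,0,0.003],[0,0,0]],[[-0.012,0,0.003],[0,0,0]],[[-0.016,0,0.003],[0,0,0]],[[-0.02,0,0.003],[0,0,0]],[[-0.024,0,0.003],[0,0,0]],[[-0.028,0,0.003],[0,0,0]],[[-0.032,0,0.003],[0,0,0]],[[-0.036,0,0.003],[0,0,0]],[[-0.038,0,0.003],[0,0,0]],[[-0.038,0,0.003],[0,0,0]]]'
python3 - <<'E'
from h import *
f=robot.grab_frame('wrist');cv2.imwrite('pics/w3.png',f[:,:,::-1])
E
```

```text
clock: 4.2
eef_pos: [542.7, 19.2, 13.7]
eef_rot: [-3.142, 0.0, 3.121]
contact_force: [-0.5, 0.6, 0.0]
grip_width: 51.3
```

View pics/w3.png

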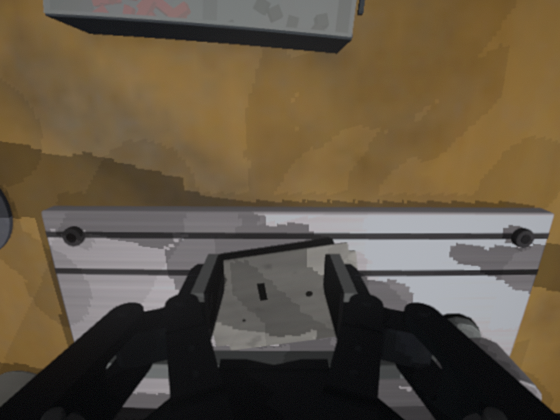

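```bash
python3 - <<'E'
from h import *
c=cam('wrist');x,y,z=robot.state()['eef_pos']
for dz in(0,5,10):
  for dx in (-11,11):print(dz,dx,[proj(c,(x+dx,y+d,z+dz)).round() for d in(-40,-25.6,25.6,40)])
for p in [(222,258),(332,240),(245,245),(332,237),(355,245)]:print(p,onz(c,p,31).round(1),onz(c,p,22).round(1))
for p in [(45,210),(550,210)]:print(p,onz(c,p,12).round(1))
f=cv2.imread('pics/w3.png')[190:380,150:410];cv2.imwrite('pics/w3c.png',cv2.resize(f,None,fx=3,fy=3,interpolation=cv2.INTER_CUBIC))
E
```

```text
0 -11 [array([205., 229.]), array([230., 228.]), array([318., 227.]), array([343., 226.])]
0 11 [array([209., 263.]), array([232., 262.]), array([317., 261.]), array([341., 260.])]
5 -11 [array([203., 232.]), array([229., 232.]), array([319., 230.]), array([344., 229.])]
5 11 [array([207., 267.]), array([231., 266.]), array([318., 265.]), array([342., 264.])]
10 -11 [array([201., 236.]), array([227., 235.]), array([320., 233.]), array([346., 233.])]
10 11 [array([205., 271.]), array([230., 270.]), array([319., 269.]), array([344., 268.])]
(222, 258) [541.7  -9.   31. ] [546.3 -10.7  22. ]
(332, 240) [532.3  50.   31. ] [536.4  51.8  22. ]
(245, 245) [534.2   3.9  31. ] [538.4   2.9  22. ]
(332, 237) [530.6  49.9  31. ] [534.6  51.7  22. ]
(355, 245) [535.5  62.4  31. ] [539.8  64.9  22. ]
(45, 210) [ 518.5 -115.8   12. ]
(550, 210) [524.9 185.   12. ]
```

View pics/w3c.png

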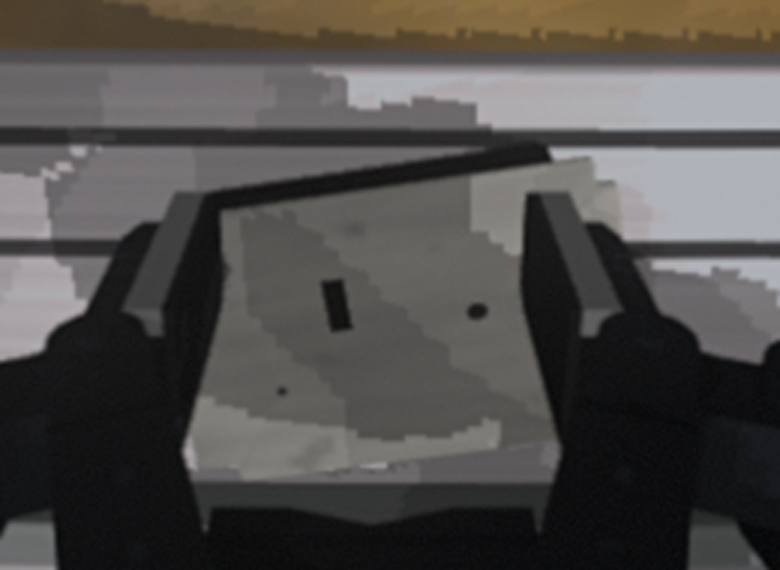

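```bash
python3 -m pendant '[[[0.02,0,-0.015],[0,0,0]],[[0.05,0,-0.025],[0,0,0]],[[0.05,0,-0.025],[0,0,0]],[[0.05,0,-0.025],[0,0,0]],[[0.05,0,-0.025],[0,0,0]],[[0.05,0,-0.025],[0,0,0]]]' -1
python3 - <<'E'
from h import *
s=robot.state();f=robot.grab_frame('wrist')[:,:,::-1];cv2.imwrite('pics/w4.png',f);print(s['eef_pos'],s['grip_width'])
c=cam('wrist',s);print([proj(c,s['eef_pos']+np.array([d,0,0])).round() for d in(-11,0,11)])
a=cv2.resize(f[180:420,130:420],None,fx=1.35,fy=1.35);t=robot.grab_frame('top')[130:260,155:385,::-1];t=cv2.resize(t,None,fx=1.7,fy=1.7)
o=np.zeros((600,400,3),np.uint8);o[:a.shape[0],:a.shape[1]]=a;o[330:330+t.shape[0],:t.shape[1]]=t;cv2.imwrite('pics/w4c.png',o)
E
```

```text
clock: 5.0
eef_pos: [493.1, 20.2, 38.5]
eef_rot: [3.142, 0.0, 3.121]
contact_force: [-0.2, 0.3, -0.2]
grip_width: 0.0
[493.13509308  20.17586709  38.48375263] 0.021734627316828722
[array([274., 228.]), array([274., 245.]), array([275., 261.])]
```

View pics/w4c.png

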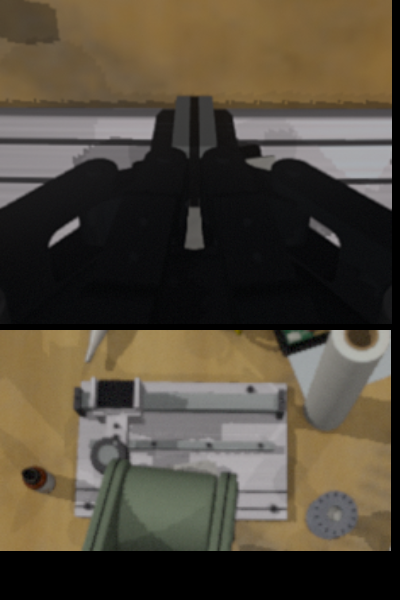

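```bash
python3 -m pendant '[[[0,0,0.02],[0,0,0]],[[0,0,0.035],[0,0,0]],[[0,0,0.035],[0,0,0]],[[0,0,0.038],[0,0,0]],[[0,0,0.041],[0,0,0]],[[0,0,0.041],[0,0,0]]]'
```

```text
clock: 5.85
eef_pos: [492.7, 20.2, -2.2]
eef_rot: [-3.142, 0.0, 3.121]
contact_force: [-0.6, -1.3, 0.3]
grip_width: 0.0
```

```bash
python3 -m pendant '[[[0,0,0.004],[0,0,0]],[[0,0,0.007],[0,0,0]],[[0,0,0.009],[0,0,0]],[[0,0,0.009],[0,0,0]]]';  python3 -m pendant '[[[0,0,0.003],[0,0,0]],[[0,0,0.005],[0,0,0]],[[0,0,0.005],[0,0,0]]]'
```

```text
clock: 6.35
eef_pos: [492.4, 20.3, -11.6]
eef_rot: [3.142, -0.001, 3.121]
contact_force: [-0.3, -0.3, -0.2]
grip_width: -0.3
clock: 6.72
eef_pos: [492.4, 20.3, -16.6]
eef_rot: [3.142, -0.001, 3.121]
contact_force: [-0.9, 1.2, 0.2]
grip_width: -0.2
```

```bash
python3 -m pendant '[[[0,0,0.003],[0,0,0]],[[0,0,0.005],[0,0,0]],[[0,0,0.005],[0,0,0]]]';  python3 -m pendant '[[[0,0,0.002],[0,0,0]],[[0,0,0.004],[0,0,0]],[[0,0,0.004],[0,0,0]]]'
```

```text
clock: 7.1
eef_pos: [492.3, 20.3, -21.6]
eef_rot: [3.142, -0.001, 3.121]
contact_force: [0.2, -0.2, 0.4]
grip_width: -0.0
clock: 7.48
eef_pos: [492.8, 20.2, -23.6]
eef_rot: [-3.141, -0.001, 3.121]
contact_force: [-5.1, 0.1, 15.0]
grip_width: -0.0
```

```bash
python3 -m pendant '[[[0,0,-0.02],[0,0,0]],[[0,0,-0.036],[0,0,0]],[[-0.012,0,-0.036],[0,0,0]],[[-0.012,0,-0.036],[0,0,0]],[[-0.012,0,-0.036],[0,0,0]],[[-0.012,0,-0.025],[0,0,0]],[[-0.012,0,-0.018],[0,0,0]],[[-0.012,0,-0.014],[0,0,0]],[[-0.012,0,-0.014],[0,0,0]]]' 0.2
```

```text
clock: 8.6
eef_pos: [504.0, 20.1, -12.0]
eef_rot: [3.141, -0.001, 3.121]
contact_force: [0.0, 1.0, -0.7]
grip_width: 51.4
```

```bash
python3 -m pendant '[[[-0.006,0,0],[0,0,0]],[[-0.012,0,0],[0,0,0]],[[-0.016,0,0],[0,0,0]],[[-0.02,0,0],[0,0,0]],[[-0.024,0,0],[0,0,0]],[[-0.028,0,0],[0,0,0]],[[-0.032,0,0],[0,0,0]],[[-0.036,0,0],[0,0,0]],[[-0.04,0,0],[0,0,0]],[[-0.04,0,0],[0,0,0]]]'
```

```text
clock: 9.85
eef_pos: [545.4, 19.0, -11.2]
eef_rot: [-3.141, 0.001, 3.121]
contact_force: [0.2, -0.1, 0.1]
grip_width: 51.5
```

```bash
python3 -m pendant '[[[-0.001,0,0],[0,0,0]],[[-0.002,0,0],[0,0,0]],[[-0.003,0,0],[0,0,0]],[[-0.003,0,0],[0,0,0]]]'; python3 -m pendant '[[[-0.001,0,0],[0,0,0]],[[-0.002,0,0],[0,0,0]],[[-0.002,0,0],[0,0,0]]]'
```

```text
clock: 10.35
eef_pos: [547.7, 19.1, -11.3]
eef_rot: [3.142, 0.0, 3.121]
contact_force: [-1.5, -0.2, 0.7]
grip_width: 51.1
clock: 10.72
eef_pos: [549.9, 19.1, -11.3]
eef_rot: [3.142, 0.001, 3.121]
contact_force: [-0.3, 0.8, -0.2]
grip_width: 51.1
```

```bash
for i in 1 2; do :; done; python3 -m pendant '[[[-0.001,0,0],[0,0,0]],[[-0.002,0,0],[0,0,0]],[[-0.002,0,0],[0,0,0]]]'; python3 -m pendant '[[[-0.001,0,0],[0,0,0]],[[-0.0015,0,0],[0,0,0]],[[-0.0015,0,0],[0,0,0]]]'
python3 - <<'E'
from h import *
f=robot.grab_frame('wrist')[:,:,::-1];cv2.imwrite('pics/w5.png',f)
E
```

```text
clock: 11.1
eef_pos: [550.2, 19.1, -11.5]
eef_rot: [3.142, -0.003, 3.121]
contact_force: [-4.6, -0.3, 4.2]
grip_width: 51.0
clock: 11.48
eef_pos: [550.2, 19.1, -11.7]
eef_rot: [3.142, -0.006, 3.121]
contact_force: [-9.1, -1.3, 7.2]
grip_width: 51.4
```

```bash
python3 -m pendant '[[[0.02,0,-0.002],[0,0,0]],[[0.05,0,-0.04],[0,0,0]],[[0.09,0,-0.09],[0,0,0]],[[0.115,0,-0.14],[0,0,0]],[[0.115,0,-0.16],[0,0,0]],[[0.115,0,-0.16],[0,0,0]],[[0.115,0,-0.16],[0,0,0]]]' 1
python3 - <<'E'
from h import *
s=robot.state();f=robot.grab_frame('wrist')[:,:,::-1];cv2.imwrite('pics/w6.png',f);print(s['eef_pos'],s['eef_rot']);np.save('s6.npy',s,allow_pickle=True)
cv2.imwrite('pics/w6c.png',cv2.resize(f[220:360,110:450],None,fx=2.35,fy=2.35,interpolation=cv2.INTER_CUBIC))
E
```

```text
clock: 12.4
eef_pos: [437.9, 21.4, 147.8]
eef_rot: [3.141, -0.001, 3.121]
contact_force: [0.2, 0.5, -0.1]
grip_width: 85.6
[437.91874877  21.41115374 147.7550153 ] [ 3.14145427e+00 -7.93484788e-04  3.12073420e+00]
```

View pics/w6c.png

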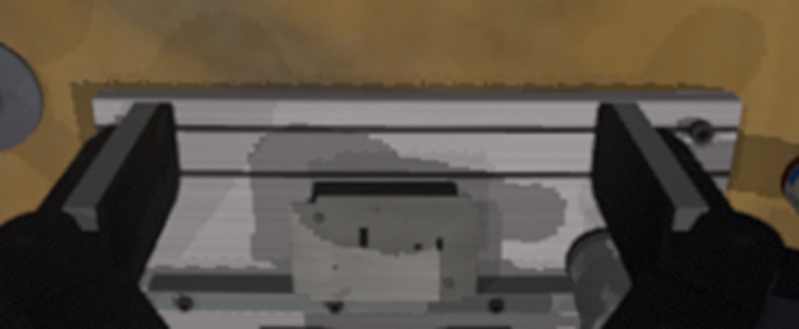

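```bash
python3 - <<'E'
from h import *
s=np.load('s6.npy',allow_pickle=True).item();c=cam('wrist',s);k=2.35
P=lambda x,y,z:onz(c,(110+(x+.5)/k-.5,220+(y+.5)/k-.5),z)
y=np.array([-.022+0,1]);
def loc(p):
    d=p[:2]-[611.4,31.5];a=-.022;return np.array([np.cos(a)*d[0]+np.sin(a)*d[1],-np.sin(a)*d[0]+np.cos(a)*d[1]]).round(1)
for n,q in dict(FR=(95,95,12),FL=(739,98,12),mfl=(292,203,31),mfr=(478,198,31),mbr=(476,300,31),mbl=(295,300,31),mid=(385,250,31),fence=(200,278,26),dk1=(313,183,22),dk2=(457,183,22)).items():
    p=P(*q);print(n,p.round(1),loc(p))
E
```

```text
FR [ 517.2 -117.1   12. ] [ -90.9 -150.6]
FL [525.5 186.8  12. ] [-89.3 153.3]
mfl [564.7 -24.7  31. ] [-45.5 -57.2]
mfr [563.8  61.4  31. ] [-48.3  28.8]
mbr [623.   61.7  31. ] [11.  30.5]
mbl [621.1 -26.9  31. ] [ 11.  -58.2]
mid [592.   17.8  31. ] [-19.1 -14.1]
fence [611.5 -73.9  26. ] [   2.4 -105.4]
dk1 [560.2 -15.6  22. ] [-50.2 -48.2]
dk2 [561.6  52.5  22. ] [-50.2  19.9]
```

```bash
python3 -m pendant '[[[-0.05,0.02,0],[0,0,0]],[[-0.1,0.04,0],[0,0,0]],[[-0.15,0.06,0],[0,0,0]],[[-0.2,0.08,0],[0,0,0]],[[-0.2445,0.101,0],[0,0,0]],[[-0.2445,0.101,0.03],[0,0,0]],[[-0.2445,0.101,0.06],[0,0,0]],[[-0.2445,0.101,0.06],[0,0,0]],[[-0.2445,0.101,0.06],[0,0,0]]]' -1
python3 - <<'E'
from h import *
s=robot.state();f=robot.grab_frame('wrist')[:,:,::-1];cv2.imwrite('pics/w7.png',f);print(s['eef_pos'],s['joints'])
a=robot.grab_frame('top')[:,:,::-1];cv2.imwrite('pics/t7.png',a);b=robot.grab_frame('scene')[:,:,::-1];cv2.imwrite('pics/sc7.png',b)
o=np.hstack([cv2.resize(f[150:420,140:440],(400,360)),cv2.resize(b[130:310,170:370],(400,360),interpolation=cv2.INTER_CUBIC)])
cv2.imwrite('pics/c7.png',o)
E
```

```text
clock: 13.58
eef_pos: [684.7, 117.2, 88.2]
eef_rot: [3.142, -0.001, 3.121]
contact_force: [0.6, -0.3, 0.4]
grip_width: -0.4
[684.72740361 117.22740211  88.22507538] [ 4.51305679e-02  5.59794705e-01  1.31743479e+00  5.06170258e-05
  1.26504591e+00 -1.50473256e+00]
```

View pics/c7.png

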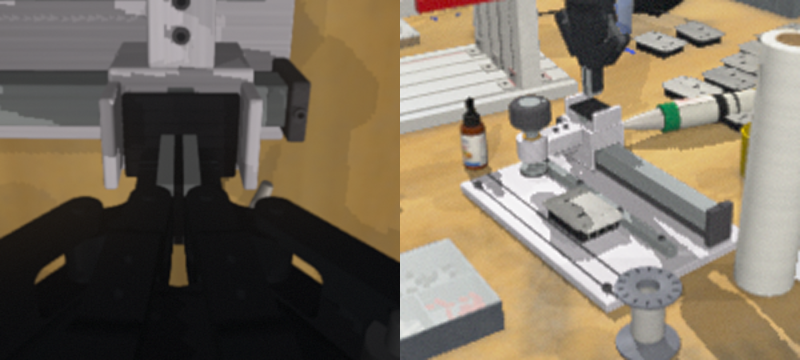

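```bash
python3 -m pendant '[[[0,0,0.01],[0,0,0]],[[0,0,0.015],[0,0,0]],[[0,0,0.018],[0,0,0]],[[0,0,0.021],[0,0,0]],[[0,0,0.021],[0,0,0]]]'; python3 -m pendant '[[[0,0,0.002],[0,0,0]],[[0,0,0.004],[0,0,0]],[[0,0,0.004],[0,0,0]]]'
```

```text
clock: 14.35
eef_pos: [684.3, 117.2, 68.8]
eef_rot: [-3.141, -0.001, 3.121]
contact_force: [-4.6, -1.0, 7.2]
grip_width: -0.0
clock: 14.72
eef_pos: [684.3, 117.3, 65.3]
eef_rot: [-3.141, -0.001, 3.121]
contact_force: [-4.6, -0.4, 8.3]
grip_width: 0.2
```

```bash
python3 -m pendant '[[[0,0,0.002],[0,0,0]],[[0,0,0.002],[0,0,0]],[[0,-0.006,0.002],[0,0,0]],[[0,-0.015,0.002],[0,0,0]],[[0,-0.025,0.002],[0,0,0]],[[0,-0.035,0.002],[0,0,0]],[[0,-0.045,0.002],[0,0,0]],[[0,-0.055,0.002],[0,0,0]],[[0,-0.055,0.002],[0,0,0]]]'
```

```text
clock: 15.85
eef_pos: [682.9, 61.3, 63.4]
eef_rot: [-3.141, -0.001, 3.12]
contact_force: [-5.9, -1.1, 8.0]
grip_width: 0.4
```

```bash
python3 -m pendant '[[[0,-0.006,0],[0,0,0]],[[0,-0.016,0],[0,0,0]],[[0,-0.026,0],[0,0,0]],[[0,-0.036,0],[0,0,0]],[[0,-0.044,0],[0,0,0]],[[0,-0.047,0],[0,0,0]],[[0,-0.047,0],[0,0,0]],[[0,-0.047,0],[0,0,0]]]'
python3 - <<'E'
from h import *
s=robot.state();f=robot.grab_frame('wrist')[:,:,::-1];cv2.imwrite('pics/w8.png',f)
b=robot.grab_frame('scene')[:,:,::-1];cv2.imwrite('pics/sc8.png',b);b=robot.grab_frame('top')[:,:,::-1];cv2.imwrite('pics/t8.png',b)
# guard tops (bright) columns in wrist before/after at same tool pose
for n in('w7','w8'):
    g=cv2.imread(f'pics/{n}.png',0); print(n,[''.join('#' if v>120 else '.' for v in g[r,200:360:2]) for r in(240,265)])
E
```

```text
clock: 16.85
eef_pos: [681.8, 15.0, 63.3]
eef_rot: [-3.141, -0.002, 3.121]
contact_force: [-6.2, -1.3, 8.9]
grip_width: -0.1
w7 ['........####....................................................#####...........', '########.###...................................................#####............']
w8 ['................................................................................', '#######.............................................................############']
```

```bash
python3 - <<'E'
from h import *
c=cam('scene');print('old',proj(c,(593,121,116)),'new',proj(c,(591,18,116)))
a=cv2.imread('pics/sc7.png').astype(int);b=cv2.imread('pics/sc8.png').astype(int)
d=np.abs(a-b).sum(2)>60
m=(b.max(2)<75)&d
n,l,st,ce=cv2.connectedComponentsWithStats(m[130:300,170:400].astype(np.uint8))
for i in range(1,n):
    if st[i,4]>40:print('dark new',st[i]+[170,130,0,0,0],ce[i]+[170,130])
m=(a.max(2)<75)&d
n,l,st,ce=cv2.connectedComponentsWithStats(m[130:300,170:400].astype(np.uint8))
for i in range(1,n):
    if st[i,4]>40:print('dark gone',st[i]+[170,130,0,0,0],ce[i]+[170,130])
E
```

```text
old [233.62938816 185.69390736] new [258.84032904 201.25988858]
dark new [ 273  130   40   71 1511] [292.13434811 161.53209795]
dark new [280 196  13  13  64] [286.328125 202.34375 ]
dark new [249 198  22  14 150] [259.88666667 205.28      ]
dark gone [248 130  30  46 812] [263.96182266 147.0320197 ]
dark gone [287 130  23   8 122] [296.41803279 132.42622951]
dark gone [255 179  19  11 100] [263.64 183.37]
dark gone [226 182  19  13 124] [235.58064516 189.08064516]
dark gone [268 212  26  18  64] [280.703125 220.359375]
```

```bash
python3 -m pendant '[[[0,0,-0.004],[0,0,0]],[[0,0,-0.01],[0,0,0]],[[0,0,-0.04],[0,0,0]],[[0,0,-0.08],[0,0,0]],[[0,0,-0.098],[0,0,0]]]'; python3 -m pendant '[[[0.04,0.0007,0],[0,0,0]],[[0.077,0.0014,0],[0,0,0]],[[0.077,0.0014,0],[0,0,0]],[[0.077,0.0014,0],[0,0,0]],[[0.077,0.0014,0],[0,0,0]]]' 1
python3 - <<'E'
from h import *
s=robot.state();f=robot.grab_frame('wrist')[:,:,::-1];cv2.imwrite('pics/w9.png',f);np.save('s9.npy',s,allow_pickle=True)
b=robot.grab_frame('scene')[:,:,::-1];cv2.imwrite('pics/sc9.png',b)
c=cam('wrist',s);print(s['eef_pos'],'expect',proj(c,(591,18,130)))
g=cv2.cvtColor(f,cv2.COLOR_BGR2GRAY)
for r in range(90,300,12):print(r,' '.join('%3d'%v for v in g[r,170:380:7]))
E
```

```text
clock: 17.62
eef_pos: [684.4, 15.2, 162.7]
eef_rot: [-3.141, 0.005, 3.121]
contact_force: [0.3, 0.1, -0.4]
grip_width: -0.0
clock: 18.25
eef_pos: [606.9, 18.1, 159.9]
eef_rot: [-3.141, 0.001, 3.121]
contact_force: [0.3, 0.3, 0.5]
grip_width: 85.5
[606.90750023  18.06972103 159.879412  ] expect [273.50190972 204.03029217]
90 103 100  99  91  89  90  90  94  90  97  96  94  97 102 104 103 105 108 108 102  99  99  98  96  97  96 100 102 101 106
102 132 133 132 134 135 135 136 135 145 146 147 145 146 146 145 144 144 143 136 134 133 132 132 129 128 126 129 128 124 118
114 121 119 120 119 120 119 116 136 145 144 144 143 143 142 141 145 146 136 137 138 138 138 140 145 146 157 158 159 158 159
126 109 144 143 144 145 145 147 158 157 158 159 160 160 160 160 161 151 151 152 153 152 153 155 161 166 164 166 165 165 164
138 104 104 104 104 103 102 152 155 114 123 102 107 101 108 102 108 102 108 154 155 157 158 159 169 170 169 170 170 169 168
150 100 100 102 102 102 114 113 113 112  99  98 112 127 125 110 117 118 117 118 119 123 135 165 167 166 167 167 166 166 166
162 101 100 100 101 111 110 111 11
[... 753 characters left out ...]
  99  98  97  68  55  55  54 129 133 132 132 136 132 135 131 135 131 134  90  99
246  87  96  97  96  96  97  96  98  98  98  84  77  76 154 149  47 156 147  63  64  89  89  88  89  88  89  88  87  87  88
258  55  54  56  56  57  56  55  56  56  57 109 107 106 124 124 107 124 119 101 102  56  48  48  48  48  49  47  47  56  57
270  60  21  48  83  84  83  83  82  83  81  72  84  98  98  56  56  88 103 103  77  83  99 100 110 110 110 110 110  16  27
282  18  19  27 133  96 134 132 132 132 129 144  24  26  27  26  25  26  24  22  56 150 126 127 118 117 120 120 123  19  15
294  18  14  21 102 118 102 104 118 112 113 149  24  26  25  26  25  25  23  21  60 152 108 108 107 107 109 106 102  14  17
```

```bash
python3 - <<'E'
from h import *
s=np.load('s9.npy',allow_pickle=True).item();c=cam('wrist',s)
g=cv2.cvtColor(cv2.imread('pics/w9.png'),cv2.COLOR_BGR2GRAY)
m=np.zeros_like(g);m[155:244,225:325]=(g[155:244,225:325]<72)
m=cv2.morphologyEx(m,cv2.MORPH_OPEN,np.ones((3,3)))
n,l,st,ce=cv2.connectedComponentsWithStats(m);i=1+st[1:,4].argmax();print(st[i])
cs,_=cv2.findContours((l==i).astype(np.uint8),cv2.RETR_CCOMP,cv2.CHAIN_APPROX_NONE)
for k in sorted(cs,key=len)[-2:]:
    e=cv2.fitEllipse(k);print(len(k),e,onz(c,e[0],129.5).round(1), cv2.minEnclosingCircle(k))
# expected knob top radius in px
p=proj(c,(591,18,129.5));print(p,proj(c,(591,43,129.5))-p,proj(c,(616,18,129.5))-p)
E
```

```text
[ 233  162   77   76 3005]
361 ((272.6002502441406, 199.38143920898438), (69.09501647949219, 70.11542510986328), 168.2743682861328) [587.9  17.5 129.5] ((271.8197937011719, 199.0685272216797), 39.01846694946289)
[273.50198286 203.80573388] [37.28177595 -0.75761951] [ 0.7681625  34.25110407]
```

```bash
python3 -m pendant '[[[0.008,-0.0006,0],[0,0,-0.17]],[[0.016,-0.0013,0],[0,0,-0.34]],[[0.016,-0.0013,0],[0,0,-0.51]],[[0.016,-0.0013,0],[0,0,-0.68]],[[0.016,-0.0013,0],[0,0,-0.85]],[[0.016,-0.0013,0],[0,0,-1.0]],[[0.016,-0.0013,0.03],[0,0,-1.0]],[[0.016,-0.0013,0.06],[0,0,-1.0]],[[0.016,-0.0013,0.06],[0,0,-1.0]]]' 1
python3 - <<'E'
from h import *
print(robot.state()['joints'])
E
```

```text
clock: 19.48
eef_pos: [587.4, 17.5, 96.7]
eef_rot: [3.136, -0.003, -2.162]
contact_force: [0.1, -0.4, -0.9]
grip_width: 85.1
[-1.17341438e-01  3.48295575e-01  1.60565941e+00 -1.84880406e-05
  1.19409313e+00 -2.66724573e+00]
```

```bash
python3 -m pendant '[[[0,0,0],[0,0,0]],[[0,0,0],[0,0,0]]]'
```

```text
clock: 19.73
eef_pos: [591.2, 17.2, 101.6]
eef_rot: [-3.138, 0.002, -2.162]
contact_force: [-0.1, -0.4, 0.1]
grip_width: 85.4
```

```bash
python3 -m pendant '[[[0,0,0.012],[0,0,0]],[[0,0,0.022],[0,0,0]],[[0,0,0.029],[0,0,0]],[[0,0,0.029],[0,0,0]],[[0,0,0.029],[0,0,0]]]'; python3 -m pendant '[[[0,0,0],[0,0,0]],[[0,0,0],[0,0,0]],[[0,0,0],[0,0,0]],[[0,0,0],[0,0,0]],[[0,0,0],[0,0,0]]]' -1
```

```text
clock: 20.35
eef_pos: [589.7, 17.3, 70.7]
eef_rot: [-3.141, 0.0, -2.162]
contact_force: [-0.2, -0.6, 0.8]
grip_width: 85.2
clock: 20.98
eef_pos: [590.2, 17.1, 71.4]
eef_rot: [-3.14, 0.001, -2.162]
contact_force: [0.4, -1.0, 3.7]
grip_width: 48.6
```

```bash
python3 -m pendant '[[[0,0,0.0002],[0,0,0.18]],[[0,0,0.0004],[0,0,0.36]],[[0,0,0.0006],[0,0,0.54]],[[0,0,0.0008],[0,0,0.72]],[[0,0,0.0009],[0,0,0.9]],[[0,0,0.0011],[0,0,1.08]],[[0,0,0.0013],[0,0,1.26]],[[0,0,0.0015],[0,0,1.44]],[[0,0,0.0017],[0,0,1.62]],[[0,0,0.0019],[0,0,1.8]]]'; python3 -m pendant '[[[0,0,0],[0,0,0]]]'
python3 - <<'E'
from h import *
s=robot.state();print(s['ft_torque'],s['joints'][5])
E
```

```text
clock: 22.22
eef_pos: [590.1, 19.0, 69.5]
eef_rot: [3.139, -0.001, 2.315]
contact_force: [-0.4, 4.7, 4.2]
grip_width: 48.9
clock: 22.35
eef_pos: [590.0, 19.1, 69.5]
eef_rot: [3.139, -0.001, 2.32]
contact_force: [-0.3, 3.5, 5.7]
grip_width: 48.6
[ 0.50502404  0.10333662 -0.06569698] -0.866165608932896
```

```bash
python3 -m pendant '[[[0,0,0.0002],[0,0,0.18]],[[0,0,0.0004],[0,0,0.36]],[[0,0,0.0006],[0,0,0.54]],[[0,0,0.0008],[0,0,0.72]],[[0,0,0.0009],[0,0,0.9]],[[0,0,0.0011],[0,0,1.08]],[[0,0,0.0013],[0,0,1.26]],[[0,0,0.0015],[0,0,1.44]],[[0,0,0.0017],[0,0,1.62]],[[0,0,0.0019],[0,0,1.8]]]'
python3 -m pendant '[[[0,0,0.0002],[0,0,0.17]],[[0,0,0.0004],[0,0,0.34]],[[0,0,0.0006],[0,0,0.51]],[[0,0,0.0007],[0,0,0.68]],[[0,0,0.0009],[0,0,0.85]],[[0,0,0.0011],[0,0,1.02]],[[0,0,0.0013],[0,0,1.19]],[[0,0,0.0015],[0,0,1.36]],[[0,0,0.0016],[0,0,1.53]],[[0,0,0.0018],[0,0,1.65]]]'; python3 -m pendant '[[[0,0,0],[0,0,0]]]'
python3 - <<'E'
from h import *
s=robot.state();print(s['ft_torque'],s['joints'][5])
E
```

```text
clock: 23.6
eef_pos: [592.2, 18.8, 67.7]
eef_rot: [3.14, -0.006, 0.515]
contact_force: [5.6, 4.0, 0.2]
grip_width: 48.9
clock: 24.85
eef_pos: [591.5, 16.9, 66.0]
eef_rot: [-3.138, -0.003, -1.133]
contact_force: [3.4, -0.9, 3.1]
grip_width: 48.5
clock: 24.98
eef_pos: [591.5, 16.9, 66.0]
eef_rot: [-3.138, -0.002, -1.128]
contact_force: [4.8, -2.0, 3.4]
grip_width: 48.3
[-0.36191153 -0.40666169 -0.02936835] 2.581457504588144
```

```bash
python3 -m pendant '[[[0,0,0],[0,0,0]],[[0,0,0],[0,0,0]],[[0,0,0],[0,0,0]],[[0,0,0],[0,0,-0.18]],[[0,0,0],[0,0,-0.36]],[[0,0,0],[0,0,-0.54]],[[0,0,0],[0,0,-0.72]],[[0,0,0],[0,0,-0.9]],[[0,0,0],[0,0,-1.08]],[[0,0,0],[0,0,-1.26]]]' 1; python3 -m pendant '[[[0,0,0],[0,0,-0.18]],[[0,0,0],[0,0,-0.36]],[[0,0,0],[0,0,-0.54]],[[0,0,0],[0,0,-0.72]],[[0,0,0],[0,0,-0.9]],[[0,0,0],[0,0,-1.08]],[[0,0,0],[0,0,-1.26]],[[0,0,0],[0,0,-1.44]],[[0,0,0],[0,0,-1.62]],[[0,0,0],[0,0,-1.8]]]'; python3 -m pendant '[[[0,0,0],[0,0,-0.18]],[[0,0,0],[0,0,-0.36]],[[0,0,0],[0,0,-0.54]],[[0,0,0],[0,0,-0.72]],[[0,0,0],[0,0,-0.9]],[[0,0,0],[0,0,-1.08]],[[0,0,0],[0,0,-1.26]],[[0,0,0],[0,0,-1.44]],[[0,0,0],[0,0,-1.62]],[[0,0,0],[0,0,-1.8]]]'
```

```text
clock: 26.22
eef_pos: [589.0, 17.5, 64.7]
eef_rot: [-3.141, 0.001, 0.137]
contact_force: [0.1, 0.4, 0.6]
grip_width: 85.3
clock: 27.48
eef_pos: [589.0, 17.5, 64.7]
eef_rot: [-3.141, -0.001, 1.937]
contact_force: [0.2, 0.4, 0.5]
grip_width: 85.6
clock: 28.72
eef_pos: [589.0, 17.5, 64.7]
eef_rot: [3.141, -0.001, -2.546]
contact_force: [-0.0, -0.8, -0.5]
grip_width: 85.1
```

```bash
python3 -m pendant '[[[-0.0018,-0.0006,0],[0,0,-0.17]],[[-0.0018,-0.0006,0],[0,0,-0.34]],[[-0.0018,-0.0006,0],[0,0,-0.34]]]'; python3 -m pendant '[[[0,0,0],[0,0,0]],[[0,0,0],[0,0,0]],[[0,0,0],[0,0,0]],[[0,0,0],[0,0,0]]]' -1
python3 -m pendant '[[[0,0,0.0002],[0,0,0.18]],[[0,0,0.0004],[0,0,0.36]],[[0,0,0.0006],[0,0,0.54]],[[0,0,0.0008],[0,0,0.72]],[[0,0,0.0009],[0,0,0.9]],[[0,0,0.0011],[0,0,1.08]],[[0,0,0.0013],[0,0,1.26]],[[0,0,0.0015],[0,0,1.44]],[[0,0,0.0017],[0,0,1.62]],[[0,0,0.0019],[0,0,1.8]]]'
python3 - <<'E'
from h import *
s=robot.state();print(s['ft_torque'],s['joints'][5])
E
```

```text
clock: 29.1
eef_pos: [590.9, 18.0, 64.7]
eef_rot: [3.141, -0.0, -2.214]
contact_force: [-0.5, -0.1, -0.6]
grip_width: 85.7
clock: 29.6
eef_pos: [591.1, 18.0, 65.4]
eef_rot: [3.141, -0.0, -2.213]
contact_force: [-2.8, 1.2, 3.6]
grip_width: 48.5
clock: 30.85
eef_pos: [591.1, 18.2, 63.5]
eef_rot: [-3.141, -0.001, 2.265]
contact_force: [-2.7, 1.7, 4.8]
grip_width: 48.8
[0.22211144 0.41946586 0.07650868] -0.8100779407253944
```

```bash
python3 -m pendant '[[[0,0,0.0002],[0,0,0.18]],[[0,0,0.0004],[0,0,0.36]],[[0,0,0.0006],[0,0,0.54]],[[0,0,0.0008],[0,0,0.72]],[[0,0,0.0009],[0,0,0.9]],[[0,0,0.0011],[0,0,1.08]],[[0,0,0.0013],[0,0,1.26]],[[0,0,0.0015],[0,0,1.44]],[[0,0,0.0017],[0,0,1.6]],[[0,0,0.0017],[0,0,1.6]]]'
python3 -c "
from h import *
s=robot.state();print(s['ft_torque'],s['joints'][5])"
python3 -m pendant '[[[0,0,0.0001],[0,0,0.1]],[[0,0,0.0002],[0,0,0.2]],[[0,0,0.0003],[0,0,0.3]],[[0,0,0.0003],[0,0,0.3]]]'
python3 -c "
from h import *
s=robot.state();print(s['ft_torque'],s['joints'][5])"
```

```text
clock: 32.1
eef_pos: [591.2, 18.2, 61.8]
eef_rot: [-3.141, -0.0, 0.672]
contact_force: [-3.0, 1.2, 5.2]
grip_width: 48.8
[ 0.2561073  0.4734155 -0.0383239] 0.782351141820459
clock: 32.6
eef_pos: [591.2, 18.1, 61.5]
eef_rot: [-3.141, 0.0, 0.373]
contact_force: [-3.3, 2.5, 4.7]
grip_width: 48.9
[ 0.23188214  0.50569703 -0.07005401] 1.081670130849497
```

Total about 8.95 + start angle; continue in small steps watching torque.

```bash
q='from h import *
s=robot.state();print(s["ft_torque"].round(2),s["joints"][5])'
python3 -m pendant '[[[0,0,0.0001],[0,0,0.1]],[[0,0,0.0002],[0,0,0.2]],[[0,0,0.0002],[0,0,0.2]]]';python3 -c "$q"
python3 -m pendant '[[[0,0,0.0001],[0,0,0.1]],[[0,0,0.0002],[0,0,0.2]],[[0,0,0.0002],[0,0,0.2]]]';python3 -c "$q"
python3 -m pendant '[[[0,0,0],[0,0,0.1]],[[0,0,0],[0,0,0.15]],[[0,0,0],[0,0,0.15]]]';python3 -c "$q"
```

```text
clock: 32.98
eef_pos: [591.4, 18.1, 61.4]
eef_rot: [3.141, 0.0, 0.178]
contact_force: [-2.8, 2.0, 4.7]
grip_width: 48.6
[0.15 0.41 1.28] 1.2777350185794354
clock: 33.35
eef_pos: [591.6, 18.1, 61.2]
eef_rot: [3.142, -0.0, -0.025]
contact_force: [-2.8, 1.6, 5.1]
grip_width: 48.8
[0.13 0.33 0.2 ] 1.4805135127116817
clock: 33.72
eef_pos: [592.2, 17.8, 61.2]
eef_rot: [3.141, -0.002, -0.172]
contact_force: [0.5, 1.7, 3.0]
grip_width: 48.8
[ 0.16 -0.01  1.81] 1.6280587682223053
```

```bash
python3 -m pendant '[[[0,0,0],[0,0,0]],[[0,0,0],[0,0,0]],[[0,0,0],[0,0,0]],[[0,0,-0.03],[0,0,0]],[[0,0,-0.08],[0,0,0]],[[0,0,-0.14],[0,0,0]],[[-0.06,0,-0.16],[0,0,0]],[[-0.11,0,-0.16],[0,0,0]],[[-0.15,0,-0.16],[0,0,0]],[[-0.15,0,-0.16],[0,0,0]]]' 1
python3 - <<'E'
from h import *
s=robot.state();print(s['eef_pos'],s['eef_rot']);np.save('s10.npy',s,allow_pickle=True)
F={}
for n in('scene','top'):
    F[n]=robot.grab_frame(n)[:,:,::-1];cv2.imwrite(f'pics/{n}10.png',F[n])
o=np.hstack([cv2.resize(F['scene'][140:320,180:380],(400,360),interpolation=cv2.INTER_CUBIC),cv2.resize(F['top'][140:320,170:370],(400,360),interpolation=cv2.INTER_CUBIC)])
cv2.imwrite('pics/c10.png',o)
E
```

```text
clock: 34.98
eef_pos: [441.4, 45.1, 220.4]
eef_rot: [-3.141, 0.001, -0.179]
contact_force: [0.2, -0.2, -0.8]
grip_width: 85.4
[441.39909845  45.08676887 220.44378052] [-3.14144764e+00  6.69277779e-04 -1.78915074e-01]
```

View pics/c10.png

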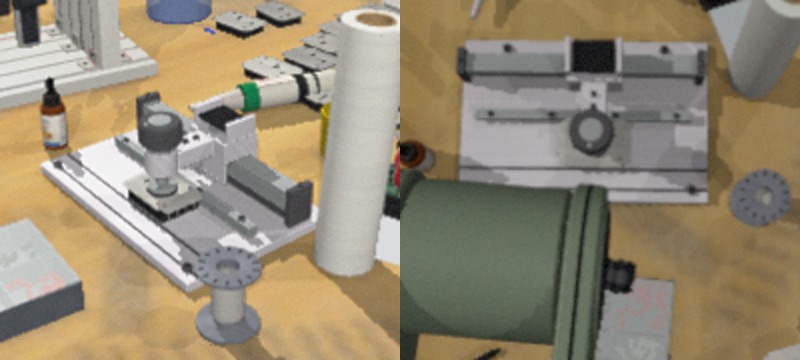

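```bash
python3 -c "
from station import robot
print(robot.job_done())"
```

```text
the job is handed in; nothing more can be done
None
```

The job is handed in at about 35 s on the robot's clock: the module is on the fence, the carriage is locked over it, and the thumbscrew is home on its stop.

- **Module:** I pushed it back with both fingers until it stopped against the fence, at about 9 N. The near view afterwards showed it square and flush, with its middle at about y = -14 mm of the press.
- **Carriage:** I pressed the tab about 9 mm down, slid the carriage about 102 mm and let the tab up. The wrist camera put the knob within about 1 to 2 mm of the module's middle. I did not check separately that the tab had sprung up.
- **Thumbscrew:** I turned it clockwise about 9.1 rad in two grips. The torque then rose from about 0.07 to 1.3 N m and peaked at 1.8 N m, with the fingers slipping on the knob. I took that as the stop; I did not measure the knob's final height.
- **Last pictures:** The pad stands over the module, the roll, bottle and spool look to be standing where they were, and the robot touches nothing.

**What disagreed:** The shut fingertips sit about 23 mm behind the reported TCP. Because of this, my first push passed above the module without touching it. I found the offset by touching the worktop in front of the press, at about 15 N, and corrected for it from then on.

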